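# Lower the weight case's lid shut on a finger

## Robot

A 7-joint arm with a two-finger parallel gripper is mounted at the origin on a cart in front of the work surface, level with it; the furniture and walls round the work are solid. World frame = base frame: x ahead of the robot, y to its left, z up, the work surface at z = 0. Lengths are in m, angles in rad, forces in N, time in s.
With the tool pointing down it reaches from about 0.425 to 0.925 m from the base axis. Payload 6.8 kg.
Tool frame: the origin (TCP) lies on the mounting face of the last link; the fingertips stand 173 mm ahead of it and the grasp point (between the pads) lies 155 mm ahead of it; z points along the fingers, y is the line along which they close (so a half turn about z gives the same grasp; the last joint's range is limited). The gripper opens to 85 mm and grips with 20 to 120 N. Pads are 22 mm wide; open, the fingers measure 114 mm over their backs; the gripper's body (76 mm by 85 mm) begins 54 mm behind the grasp point. The pads swing forward as they close: fully open they stand 13 mm farther back than shut.
Start: joints at [-1.396, 0.477, 0.022, 1.555, -0.011, 1.109, -0.083], TCP at [0.188, 0.648, 0.405] pointing down, gripper open.
Joint ranges: [-2.96, 2.96], [-0.34, 2.1], [-1.41, 1.46], [0.24, 2.44], [-1.37, 4.51], [0.17, 1.92], [-2.96, 2.96]. Speed limits (rad/s): [2.39, 2.39, 3.14, 3.14, 3.14, 3.14, 3.14].

## Interface

Orientations are given as a unit quaternion [w, x, y, z].
In Python, from station import bot gives the robot as it stands. The module is installed in compiled form; this text tells all that it offers.
- The arm moves only by the shell command python3 -m pendant 'ROWS' [FORCE]. ROWS is JSON, a list of rows, each a list of 5 numbers: the finger opening in m, from 0 to 0.0854, then the shift along the tool's x, y, z in m, then the turn about the tool's z in degrees. In form: [[jaw, x, y, z, yaw], ...]. A call has 1 to 12 rows; each row shifts and turns the commanded pose from where the row before left it, along the tool's axes as they then stand; what a row does not reach is not made up. A row lasts 1/12 s, in which the tool goes at most 41.7 mm and 7.16 degrees, less where a joint would pass 70% of its speed; a pose out of reach is approached as far as the arm can. A call with a gripper value outside its range is refused whole. The fingers move at their own pace and stop on an object; FORCE is the grip in N (left out, the last holds). Time passes only in rows, so rows that do not move let the fingers close. It gives the time, the measured TCP pose, the force, the opening and the grip force at its end, in the units of the state.
- bot.get_obs(): the state, without advancing time (a new reading comes with each control period).
- bot.read_camera(name): name is "scene" or "top" or "wrist"; returns (picture, depth): 480x640x3 uint8, blue, green, red; 480x640 float32, m along the optical axis (not along the pixel's ray), 0 where there is no reading.
- bot.camera_model(name): a dict with "intrinsics" (3x3 intrinsics, pixels), "dist_coeffs" ([k1, k2, p1, p2, k3] as OpenCV has them; the pictures are not rectified), "R" (3x3) and "t" (3): a world point X has camera coordinates R X + t. Camera axes: x right, y down, z forward; pixel columns grow to the right and rows downward; lengths in m; the calibration is good to about 2 mm. A picture is of the moment at which its call begins: read the wrist's pose just before it. camera_model takes no time and is no camera call; for the wrist camera it gives the pose at the moment of the call.
- bot.hand_in(): hands the job in; it is judged then, once.
Trained networks look in the newest picture that a camera, given by its name, has taken for a name from the list of things; names that differ only in an ending like _2 or _b are one class to them, and where a whole thing is asked for, a point or a joint stands for the part that bears it (a point fixed in the world has none). Each returns a list of dicts, best first, with "score" (0 to 1); they miss things now and then, are a little off and sometimes report something else, mostly with a low value. They report only what shows in the picture. A call takes as long as a camera call.
- bot.boxes_of(name, camera): "at" ([column, row] in pixels, amid what is visible of it).
- bot.trace(name, camera): "mask" (480x640 bool, what is visible of it) and "at" ([column, row] in pixels, amid what is visible of it).
- bot.pinpoint(name, camera): "at" ([column, row] in pixels: a listed point, or the origin of a listed thing).
The state is a dict: "t": time; "q": joint angles; "joint_vel": joint speeds; "joint_torque": joint torques, N m; "eef_pos": TCP position; "tool_rot": TCP orientation; "contact_force": force on the tool from outside, world axes, zero at the start; "torque": the same for the moment, N m; "gripper_width": opening from 0.0 (shut) to 1.0 (fully open); "grasp_force": force on a finger pad.
Only numpy, scipy, OpenCV 4.12 (cv2) and the standard library are available. Lean on these libraries where they do the work, as an engineer would, in place of code of your own. Each camera call takes 0.05 s, during which the arm holds its last target. There are 200 camera calls.

## Task

Close the wooden weight case standing open in front of the scale. Tip its upright lid forward with a fingertip behind its finger lip, catch it on the other finger as it falls over towards you, and let it down on that finger, under the lip, until it rests fully shut without a bang; then take the hand away. Do not pinch the lid between the fingers, do not push the case out of its place, and leave the brass weight standing in its well and the things round about where they are.

Things in the scene. Friction and masses are not known exactly. Their poses are not given: they have to be found in the camera images.
- case: Open wooden case, 100 (x) x 176 (y) x 62 mm to the rim, about 1.8 kg with its lid, loose on the table. Origin: centre of its underside; its front (the lip side, away from the hinge) faces its own -x, z up. Black foam inside with brass weights in round wells.
- lid (a joint): Angle of the case's hinged lid, rad: 0 shut on the rim, 1.57 straight up, 1.85 the stop where it leans back away from the robot (where it starts). Hinge almost free: it stays back on its stop by its weight until it is tipped to about 1.48, then falls shut by itself within about half a second unless carried (about 1 N under the lip). Growing values open.
- lid_panel: The wooden lid board with its aluminium finger lip, about 0.2 kg. Origin on the hinge axis, in the middle of its length; its own x, y, z are parallel to the case's when shut. The board runs from x = 0 to -100 mm, y = -88 to 88 mm, z = 0 (underside) to 12 mm. The lip runs on from x = -100 to -125 mm, y = -28 to 28 mm, z = 0 to 6 mm (4 mm thick plate with a smooth, slippery rolled edge).
- lid_lip (a point): Middle of the lip's outer edge, 124 mm from the hinge axis, 2 mm above the lid's underside plane; moves with the lid, and its axes are those of lid_panel. Shut, it stands 74 mm in front of the case's centre and 24 mm in front of the case's front wall, 64 mm above the table.
- lid_hinge (a point): Middle of the hinge axis on the top of the back wall: 50 mm behind the case's centre (its +x), 62 mm up. The axis runs along the case's y.
- check_weight: Brass knob weight, 28 mm across, 46 mm tall, 0.2 kg, standing loose in the case's largest round well. Origin: centre of its underside; z up.
- well (a point): Centre of the floor of that well (32 mm wide, 26 mm deep), fixed in the case.
- ink_bottle_0: Blue ink bottle with white cap, 44 mm across, 90 mm tall, loose bystander. Origin: centre of its underside.
- nib_jar: Clear jar with a red lid, about 72 mm across, 75 mm tall, loose bystander. Origin: centre of its underside.
- masking_tape: Roll of masking tape lying flat, 103 mm across, 24 mm tall, loose bystander. Origin: centre of its underside.
- tweezers: Steel tweezers lying flat, 125 mm long (along its y), 12 mm tall, loose bystander. Origin: centre of its underside.

How it is judged:
On the way, in this order (a step that is already met when the one before it is completed fails the run):
1. the lid, tipped past upright, has been caught and rests on a finger part-way down (value of joint lid between 0.3 and 1.3 rad and contact force between the fingers and lid_panel above 0.1 N and velocity of joint lid above -1.5 rad/s), for 0.2 s.
2. the lid is still carried on the finger when it is nearly shut (value of joint lid between 0.015 and 0.15 rad and contact force between the fingers and lid_panel above 0.1 N and velocity of joint lid above -1.5 rad/s), for 0.1 s.
At the end, for the whole second after the job is handed in: The lid is shut on the rim (under 0.02 rad), the case stands within 12 mm of where it was and is at rest, and the brass weight stands upright (within 0.15 rad) in its well (within 6 mm of the middle of its floor) (value of joint lid below 0.02 rad and distance of case from where it was at the start of the episode below 0.012 m and linear speed of case below 0.02 m/s and distance between check_weight and well below 0.006 m and angle between check_weight's own z axis and vertical below 0.15 rad); the robot touches nothing.
It fails at once if the lid falls fast in its last half radian (over 2 rad/s, or 0.25 m/s at the lip, as it does when let drop the last centimetre) (value of joint lid below 0.5 rad and velocity of joint lid below -2 rad/s).
It fails at once if the lid is pinched or forced (over 25 N between fingers and lid) (contact force between the fingers and lid_panel above 25 N).
It fails at once if the case is pushed more than 12 mm or lifted (distance of case from where it was at the start of the episode above 0.012 m or angle between case's own z axis and vertical above 0.05 rad).
It fails at once if the brass weight is lifted out of its well (distance between check_weight and well above 0.015 m).
It fails at once if a bystander is moved by more than 15 mm (distance of any of ink_bottle_0, nib_jar, masking_tape, tweezers from where it was at the start of the episode above 0.015 m).
It also fails if it takes over 42 s, if anything falls off the work surface, if the arm or the gripper's body presses on something with over 40 N, if the wrist force passes 120 N, or if a joint passes its speed limit or range.

## Working session

There is one attempt and no reset: what is moved stays moved. The work goes in short steps, Python scripts to look and compute and a shell command to move; the robot and the scene stay as the last step left them, time stands still between calls to the robot, and variables do not carry over. Pictures are saved under pics/ and viewed, at most 10 in all, crops included, and the job is handed in when it is done.

```bash
mkdir -p pics
cat > h.py <<'E'
import numpy as np,cv2
from station import bot
def ray(cam,px):
    m=bot.camera_model(cam);K=np.array(m["intrinsics"]);R=np.array(m["R"]);t=np.array(m["t"])
    u=cv2.undistortPoints(np.array([[px]],float),K,np.array(m["dist_coeffs"]))[0,0]
    d=R.T@np.array([u[0],u[1],1]);return -R.T@t,d
def back(cam,px,depth):
    o,d=ray(cam,px);return o+d*depth
def tri(a,b):
    (o1,d1),(o2,d2)=a,b;A=np.stack([d1,-d2],1);s=np.linalg.lstsq(A,o2-o1,rcond=None)[0]
    p,q=o1+d1*s[0],o2+d2*s[1];return (p+q)/2,np.linalg.norm(p-q)
E
python3 - <<'E'
from h import *
np.set_printoptions(precision=4,suppress=True)
o=bot.get_obs();print(o)
ims=[]
for c in("scene","top"):
    im,d=bot.read_camera(c);cv2.imwrite(f"pics/{c}0.png",im);np.save(f"{c}d.npy",d)
    for n in("lid_lip","lid_hinge","case","well","check_weight","ink_bottle_0","nib_jar","masking_tape","tweezers"):
        for r in bot.pinpoint(n,c)[:1]:
            a=np.array(r["at"]);i,j=int(a[1]),int(a[0]);print(c,n,round(r["score"],2),a,back(c,a,d[i,j]) if 0<=i<480 and 0<=j<640 else "")
    print(c,ray(c,(320,240)))
E
```

```text
{'t': 0.0, 'q': array([-1.3962,  0.4778,  0.0223,  1.5564, -0.0115,  1.1093, -0.0831]), 'joint_vel': array([ 0.0003, -0.0005,  0.0001, -0.0009, -0.0009,  0.0013, -0.0001]), 'joint_torque': array([ -0.0009, -59.6458,   1.6077, -28.1195,   0.0125,   0.0093,
         0.0001]), 'eef_pos': array([0.1882, 0.6479, 0.4037]), 'tool_rot': array([-0.0001,  0.1409,  0.99  , -0.0009]), 'contact_force': array([ 0.1381, -0.9307, -0.4126]), 'torque': array([-0.0342,  0.0028, -0.0103]), 'grasp_force': 0.0, 'gripper_width': 1.0038335274451826}
scene lid_lip 0.55 [380.9 212.7] [ 0.9807 -0.0363 -0.001 ]
scene lid_hinge 0.6 [369.6 260.1] [ 0.6753 -0.1158 -0.0024]
scene case 0.56 [354.4 286.6] [ 0.467  -0.1534  0.041 ]
scene well 0.8 [361.1 294.7] [ 0.4567 -0.1768  0.0301]
scene check_weight 0.47 [362.2 295.2] [ 0.4605 -0.1785  0.0268]
scene ink_bottle_0 0.8 [474.4 307.8] [ 0.4712 -0.4548  0.0745]
scene nib_jar 0.89 [466.7 327.8] [ 0.4553 -0.4487  0.0244]
scene masking_tape 0.58 [150.7 244.8] [-0.0283  0.0315  0.3594]
scene tweezers 0.68 [464.9 328.5] [ 0.4561 -0.4449  0.0203]
scene (array([-0.6277, -0.5657,  0.8224]), array([ 0.7915,  0.3706, -0.4869]))
top lid_lip 0.75 [389.1 206.5] [ 0.6057 -0.1593  0.1757]
top lid_hinge 0.79 [379.6 228.3] [ 0.5707 -0.149   0.0638]
top case 0.64 [369.5 245.5] [ 0.53   -0.1255  0.0273]
top well 0.82 [388.  258.8] [ 0.4913 -0.1709  0.0529]
top check_weight 0.62 [388.1 258.1] [ 0.4931 -0.1712  0.0531]
top ink_bottle_0 0.74 [487.  229.2] [ 0.5675 -0.4352  0.065 ]
top nib_jar 0.9 [487.1 259.1] [ 0.4872 -0.4292  0.0723]
top masking_tape 0.74 [144.1 283.4] [0.431  0.4894 0.0005]
top tweezers 0.53 [258.9 292.3] [ 0.407   0.1734 -0.0027]
top (array([0.3595, 0.0112, 1.3584]), array([ 0.1383, -0.0029, -0.9904]))
```

View pics/top0.png

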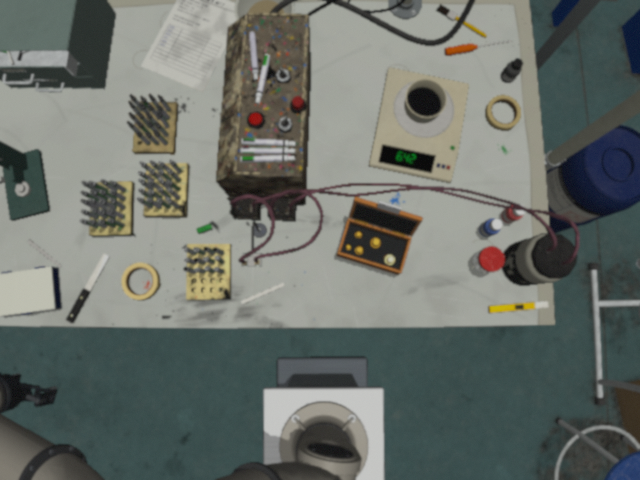

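View pics/scene0.png

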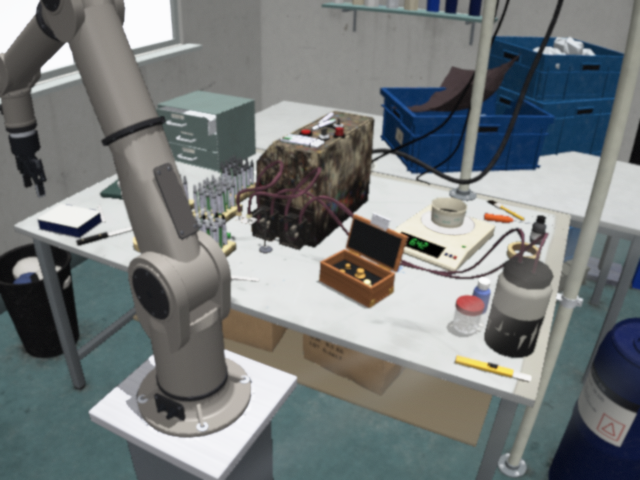

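Run:
```python
from h import *
np.set_printoptions(precision=4,suppress=True)
P={"lid_lip":((380.9,212.7),(389.1,206.5)),"lid_hinge":((369.6,260.1),(379.6,228.3)),"case":((354.4,286.6),(369.5,245.5)),"well":((361.1,294.7),(388.,258.8))}
for n,(a,b) in P.items(): print(n,tri(ray("scene",a),ray("top",b)))
ims=[]
for c in("scene","top"):
    d=np.load(c+"d.npy")
    im=bot.read_camera(c)[0]
    for n in("case","lid_panel"):
        r=bot.trace(n,c)
        if not r: print("none",c,n);continue
        m=r[0]["mask"];ys,xs=np.nonzero(m);print(c,n,r[0]["score"],xs.min(),xs.max(),ys.min(),ys.max())
        pts=np.array([back(c,(x,y),d[y,x]) for x,y in zip(xs,ys) if d[y,x]>0]);np.save(f"{c}_{n}.npy",pts)
        for k in range(3): print(np.percentile(pts[:,k],[1,10,50,90,99]))
        if n=="lid_panel":
            cc=pts.mean(0);u,s,v=np.linalg.svd(pts-cc,full_matrices=False);print("normal",v[2],cc,s/np.sqrt(len(pts)))
    # zoom
    x0,y0=(300,190) if c=="scene" else (320,180)
    z=cv2.resize(im[y0:y0+130,x0:x0+130],(560,560),interpolation=cv2.INTER_CUBIC);ims.append(z[:, :400] if 0 else cv2.resize(z,(400,400)))
cv2.imwrite("pics/zoom.png",np.hstack(ims))
```

```text
lid_lip (array([ 0.6032, -0.1587,  0.1915]), np.float64(0.0036157878352033224))
lid_hinge (array([ 0.5714, -0.1503,  0.0628]), np.float64(0.0025687743377749957))
case (array([ 0.5342, -0.1286, -0.0067]), np.float64(0.0008384034180570606))
well (array([ 0.4928, -0.1711,  0.0071]), np.float64(0.013841297218075737))
scene case 0.76 319 406 213 307Traceback (most recent call last):
  File "<stdin>", line 13, in <module>
  File "h.py", line 8, in back
    o,d=ray(cam,px);return o+d*depth
        ~~~^^^^^^^^
  File "h.py", line 4, in ray
    m=bot.camera_model(cam);K=np.array(m["intrinsics"]);R=np.array(m["R"]);t=np.array(m["t"])
ValueError: time passes only in moves, steps and waits
```

```bash
python3 -m pendant '[[0.085,-0.033,-0.0165,0,0],[0.085,-0.033,-0.0165,0,0],[0.085,-0.033,-0.0165,0,0],[0.085,-0.033,-0.0165,0,0],[0.085,-0.033,-0.0165,0,0],[0.085,-0.033,-0.0165,0,0],[0.085,-0.033,-0.0165,0,0],[0.085,-0.033,-0.0165,0,0],[0.085,-0.033,-0.0165,0,0],[0.085,-0.033,-0.0165,0,0],[0.085,0,0,0,0]]'
python3 -m pendant '[[0.085,-0.0116,-0.04,0,0],[0.085,-0.0116,-0.04,0,0],[0.085,-0.0116,-0.04,0,0],[0.085,-0.0116,-0.04,0,0],[0.085,-0.0116,-0.04,0,0],[0.085,-0.0116,-0.04,0,0],[0.085,-0.0116,-0.04,0,0],[0.085,-0.0116,-0.04,0,0],[0.085,-0.0116,-0.04,0,0],[0.085,-0.0116,-0.04,0,0],[0.085,-0.0116,-0.04,0,0],[0.085,-0.0116,-0.04,0,0]]'
python3 -m pendant '[[0.085,0,0,0,7],[0.085,0,0,0,7],[0.085,0,0,0,7],[0.085,0,0,0,7],[0.085,0,0,0,7],[0.085,0,0,0,7],[0.085,0,0,0,7],[0.085,0,0,0,7],[0.085,0,0,0,7],[0.085,0,0,0,7],[0.085,0,0,0,7],[0.085,0,0,0,7]]'
python3 -m pendant '[[0.085,0,0,0,5],[0.085,0,0,0,0],[0.085,0,0,0,0]]'
```

```text
t: 2.02
eef_pos: [0.4656, 0.3904, 0.4051]
tool_rot: [0.002, 0.147, 0.989, -0.001]
contact_force: [0.8, -1.0, 0.4]
gripper_width: 0.994
grasp_force: 0.0
t: 3.02
eef_pos: [0.4584, -0.1039, 0.4052]
tool_rot: [0.001, 0.141, 0.99, 0.0]
contact_force: [1.7, 1.4, -0.7]
gripper_width: 0.995
grasp_force: 0.0
t: 4.02
eef_pos: [0.4589, -0.1019, 0.4048]
tool_rot: [0.0, 0.769, 0.639, 0.0]
contact_force: [-0.6, -0.9, -0.4]
gripper_width: 0.996
grasp_force: 0.0
t: 4.27
eef_pos: [0.4589, -0.1019, 0.4048]
tool_rot: [0.0, 0.794, 0.609, 0.0]
contact_force: [-0.2, 0.5, 0.6]
gripper_width: 0.999
grasp_force: 0.0
```

```bash
python3 - <<'E'
import re
s=open('h.py').read()
s=s.replace('def ray(cam,px):\n    m=bot.camera_model(cam);','MC={}\ndef ray(cam,px):\n    if cam not in MC: MC[cam]=bot.camera_model(cam)\n    m=MC[cam];')
open('h.py','w').write(s)
E
python3 - <<'E'
from h import *
np.set_printoptions(precision=4,suppress=True)
ims=[]
for c in("wrist","scene","top"):
    im,d=bot.read_camera(c)
    if c=="wrist": cv2.imwrite("pics/w1.png",im);print(ray(c,(320,240)))
    for n in("lid_lip","lid_hinge","case","well","check_weight"):
        for r in bot.pinpoint(n,c)[:1]:
            a=np.array(r["at"]);i,j=int(a[1]),int(a[0]);print(c,n,round(r["score"],2),a,back(c,a,d[i,j]) if 0<=i<480 and 0<=j<640 else "")
    r=bot.trace("lid_panel",c)
    if r:
        m=cv2.erode(r[0]["mask"].astype(np.uint8),np.ones((3,3)));ys,xs=np.nonzero(m&(d>0))
        pts=np.array([back(c,(x,y),d[y,x]) for x,y in zip(xs,ys)][::max(1,len(xs)//3000)])
        cc=np.median(pts,0);u,s,v=np.linalg.svd(pts-cc,full_matrices=False);print(c,"lid n",r[0]["score"],v[2],cc,s/np.sqrt(len(pts)),len(pts))
    if c!="wrist":
        x0,y0=(300,190) if c=="scene" else (320,180)
        ims.append(cv2.resize(im[y0:y0+130,x0:x0+130],(400,400),interpolation=cv2.INTER_CUBIC))
cv2.imwrite("pics/zoom.png",np.hstack(ims))
E
```

```text
(array([ 0.4791, -0.0282,  0.3739]), array([-0.0712, -0.2931, -0.9535]))
wrist lid_lip 0.96 [561.2 286.3] [ 0.6069 -0.1582  0.1804]
wrist lid_hinge 0.56 [445.5 232.6] [ 0.5929 -0.1715  0.0012]
wrist case 0.77 [381.7 216.1] [ 0.5216 -0.1245  0.033 ]
wrist well 0.82 [362.5 258.8] [ 0.4921 -0.1648  0.0336]
wrist check_weight 0.8 [359.8 260. ] [ 0.4889 -0.1646  0.0356]
wrist lid n 0.56 [-0.9007  0.2912  0.3223] [ 0.5962 -0.1414  0.1366] [0.0426 0.0305 0.0021] 3029
scene lid_lip 0.88 [379.5 215.2] [ 0.6104 -0.155   0.1805]
scene lid_hinge 0.73 [369.  261.8] [ 0.5696 -0.151   0.0589]
scene case 0.6 [354.4 286.4] [ 0.4674 -0.1532  0.0413]
scene well 0.82 [363.1 297.2] [ 0.4576 -0.1824  0.0237]
scene check_weight 0.6 [363.  295.1] [ 0.4597 -0.1809  0.0284]
scene lid n 0.64 [-0.9381 -0.0012  0.3464] [ 0.4621 -0.4422  0.0609] [0.0236 0.0155 0.0135] 793
top lid_lip 0.6 [388.5 203.2] [ 0.6121 -0.1569  0.1834]
top lid n 0.83 [-0.9042  0.2783  0.3239] [ 0.6009 -0.1424  0.1497] [0.0486 0.0209 0.0032] 877
```

View pics/w1.png

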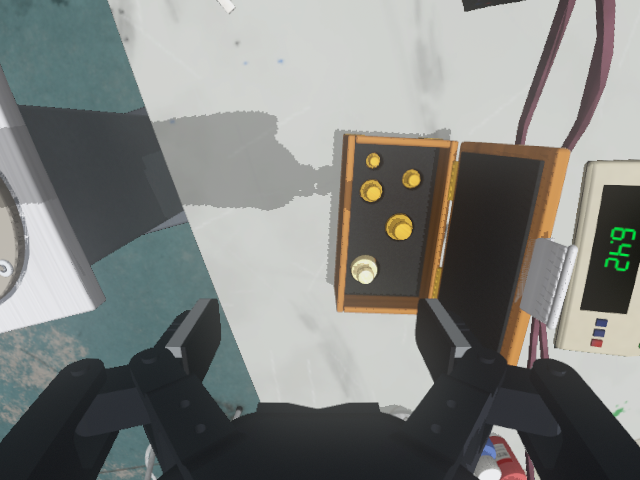

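View pics/zoom.png

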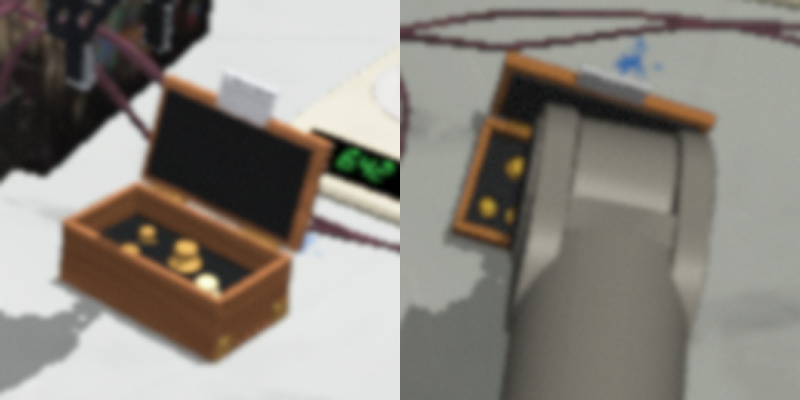

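```bash
python3 -m pendant '[[0.04,0.0005,0.026,0,2.5],[0.04,0.0005,0.026,0,0],[0.04,0.0005,0.026,0,0],[0.04,0.0005,0.026,0,0],[0.04,0.0005,0.026,0,0],[0.04,0.0005,0.0255,0,0],[0.04,0,0,0,0],[0.04,0,0,0,0],[0.04,0,0,0,0]]'
python3 - <<'E'
from h import *
np.set_printoptions(precision=4,suppress=True)
im,d=bot.read_camera("wrist");cv2.imwrite("pics/w2.png",im)
for n in("lid_lip","lid_hinge"):
    for r in bot.pinpoint(n,"wrist")[:1]:
        a=np.array(r["at"]);i,j=int(a[1]),int(a[0]);print(n,r["score"],a,back("wrist",a,d[i,j]) if i<480 else "")
o=bot.get_obs();print(o["eef_pos"],o["tool_rot"],o["gripper_width"],o["q"])
E
```

```text
t: 6.07
eef_pos: [0.6077, -0.1455, 0.4042]
tool_rot: [-0.0, 0.808, 0.59, -0.001]
contact_force: [-1.2, 0.3, -0.5]
gripper_width: 0.469
grasp_force: 0.0
lid_lip 0.57 [325.3 283.9] [ 0.6083 -0.1586  0.182 ]
lid_hinge 0.65 [284.5 230.7] [ 0.5772 -0.1431  0.0817]
[ 0.6075 -0.1453  0.4048] [-0.0003  0.8075  0.5899  0.0001] 0.4720514731631441 [-0.2999  0.4412  0.5933  1.7126 -0.276   1.0725  0.0733]
```

View pics/w2.png

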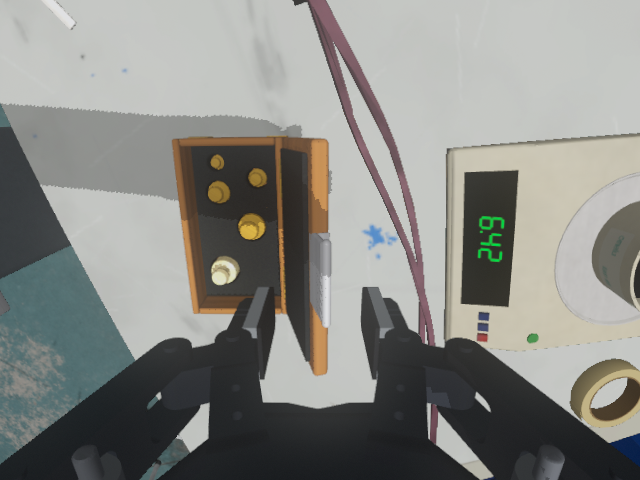

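```bash
python3 -m pendant '[[0.04,0,0,0.02,0],[0.04,0,0,0.02,0],[0.04,0,0,0.016,0],[0.04,0,0,0.016,0],[0.04,0,0,0,0],[0.04,0,0,0,0]]'
python3 - <<'E'
from h import *
np.set_printoptions(precision=4,suppress=True)
im,d=bot.read_camera("wrist")
w=cv2.resize(im[150:480,200:500],(400,440))
s,_=bot.read_camera("scene");s=cv2.resize(s[170:320,310:446],(400,440),interpolation=cv2.INTER_CUBIC)
cv2.imwrite("pics/w3.png",np.hstack([w,s]))
o=bot.get_obs();print(o["eef_pos"],o["contact_force"],o["gripper_width"],o["t"])
E
```

```text
t: 6.72
eef_pos: [0.6077, -0.1451, 0.3326]
tool_rot: [-0.001, 0.807, 0.59, -0.0]
contact_force: [0.1, -0.3, -0.2]
gripper_width: 0.471
grasp_force: 0.0
[ 0.6084 -0.1456  0.334 ] [ 0.6305 -0.8417  0.8599] 0.4658858424424962 6.8167
```

View pics/w3.png

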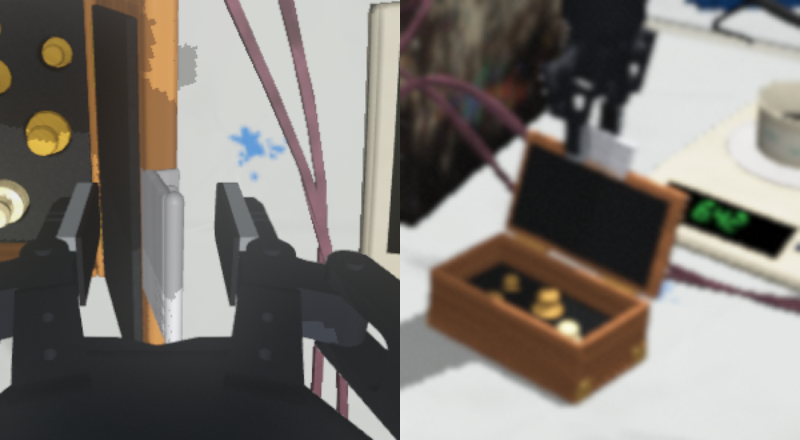

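```bash
python3 -m pendant '[[0.04,0,-0.005,-0.004,0],[0.04,0,-0.005,0,0],[0.04,0,-0.005,0,0],[0.04,0,-0.005,0,0],[0.04,0,-0.005,0,0],[0.04,0,-0.005,0,0],[0.04,0,-0.005,0,0],[0.04,0,-0.005,0,0],[0.04,0,-0.005,0,0]]'
cat > look.py <<'E'
import sys
from h import *
np.set_printoptions(precision=4,suppress=True)
o=bot.get_obs();print(o["eef_pos"],o["contact_force"],o["gripper_width"],o["t"])
eu=np.array([.954,-.301]);ev=np.array([.301,.954])
print("tcp u,v",o["eef_pos"][:2]@eu,o["eef_pos"][:2]@ev)
for c in("wrist","scene"):
    im,d=bot.read_camera(c);cv2.imwrite(f"pics/{sys.argv[1]}{c}.png",im)
    for n in ("lid_lip","lid_hinge","case"):
        for r in bot.pinpoint(n,c)[:1]:
            a=np.array(r["at"]);i,j=int(a[1]),int(a[0])
            if 0<=i<480:
                p=back(c,a,d[i,j]);q=ray(c,a)
                w=""
                if n=="lid_lip":
                    # lip ray ∩ plane v=.032
                    O,D=q;s=(.032-O[:2]@ev)/(D[:2]@ev);X=O+D*s;w=("vplane u,z",X[:2]@eu,X[2],"theta",np.arctan2(X[2]-.062,.591-X[:2]@eu))
                print(c,n,round(r["score"],2),a,"u,v,z",p[:2]@eu,p[:2]@ev,p[2],w)
E
python3 look.py a
```

```text
t: 7.57
eef_pos: [0.5648, -0.1316, 0.3366]
tool_rot: [-0.0, 0.807, 0.59, -0.0]
contact_force: [-0.3, 0.9, -0.0]
gripper_width: 0.47
grasp_force: 0.1
[ 0.5648 -0.1316  0.3366] [-0.2994  0.9184 -0.0199] 0.46999679307826786 7.5667
tcp u,v 0.5784590557444521 0.0444984599030605
wrist lid_hinge 0.93 [333.9 257.6] u,v,z 0.589039878907402 0.04682464637168886 0.10739816225850127 
wrist case 0.92 [277.5 231.2] u,v,z 0.5455092484103065 0.04267002331574899 0.033368413412073916 
scene lid_lip 0.89 [371.6 216.3] u,v,z 0.6012765050123072 0.040533582403588626 0.18513377892641503 ('vplane u,z', np.float64(0.5898503530495413), np.float64(0.1922044672902602), 'theta', np.float64(1.5619670054980248))
scene lid_hinge 0.81 [370.4 257.9] u,v,z 0.5878142597029615 0.023095906010563803 0.07326082017217261 
scene case 0.8 [354.6 285.6] u,v,z 0.4931316210484142 -0.005072475434664814 0.04303936666068575
```

```bash
python3 -m pendant '[[0.04,0,-0.005,0,0],[0.04,0,-0.005,0,0],[0.04,0,-0.005,0,0],[0.04,0,-0.004,0,0],[0.04,0,0,0,0],[0.04,0,0,0,0],[0.04,0,0,0,0],[0.04,0,0,0,0]]'
python3 look.py b
```

```text
t: 8.63
eef_pos: [0.5474, -0.1259, 0.3367]
tool_rot: [-0.0, 0.807, 0.59, 0.0]
contact_force: [-1.1, 0.1, 0.6]
gripper_width: 0.472
grasp_force: 0.2
[ 0.5474 -0.1259  0.3367] [-1.0597  0.1282  0.6008] 0.47209375702317696 8.6333
tcp u,v 0.5601263352598671 0.04461883255335806
wrist lid_lip 0.79 [276.9 346. ] u,v,z 0.5423903803781088 0.031175825756565054 0.17688290192813483 ('vplane u,z', np.float64(0.5425580671631196), np.float64(0.1780635503036655), 'theta', np.float64(1.1754024798047114))
wrist lid_hinge 0.66 [358.1 259.5] u,v,z 0.5860931293952862 0.04418260248655326 0.10385226022297755 
wrist case 0.64 [298.6 234.5] u,v,z 0.5606919668415407 0.12112743509886398 0.3057406310944038 
scene lid_lip 0.97 [358.2 228.4] u,v,z 0.5387240886522218 0.03236614917352027 0.17580970487369296 ('vplane u,z', np.float64(0.5382586649317711), np.float64(0.17612082861541312), 'theta', np.float64(1.1378816764487867))
scene lid_hinge 0.6 [369.9 258.6] u,v,z 0.5865467143508715 0.02359473450754261 0.07141319835095661 
scene case 0.66 [355.4 284.1] u,v,z 0.4927714202348314 -0.007560093520849224 0.048962679375677554
```

```bash
python3 -m pendant '[[0.04,0.0033,-0.0002,0,-6.92],[0.04,0.0033,-0.0002,0,-6.92],[0.04,0.0033,-0.0002,0,-6.92],[0.04,0.0033,-0.0002,0,-6.92],[0.04,0.0033,-0.0002,0,-6.92],[0.04,0.0033,-0.0002,0,-6.92],[0.04,0.0033,-0.0002,0,-6.92],[0.04,0.0033,-0.0002,0,-6.92],[0.04,0.0033,-0.0002,0,-6.92],[0.04,0.0033,-0.0002,0,-6.92],[0.04,0.0033,-0.0002,0,-6.92],[0.04,0.0033,-0.0002,0,-6.92]]'
python3 -m pendant '[[0.04,0.0033,-0.0002,0,-6.96],[0.04,0,0,0,0]]'
python3 look.py c
```

```text
t: 10.03
eef_pos: [0.5325, -0.0927, 0.3367]
tool_rot: [0.0, 0.211, 0.978, -0.0]
contact_force: [-0.5, -1.0, -0.1]
gripper_width: 0.468
grasp_force: 0.1
t: 10.2
eef_pos: [0.5291, -0.0916, 0.3367]
tool_rot: [-0.0, 0.152, 0.988, 0.0]
contact_force: [0.1, 0.0, 0.1]
gripper_width: 0.472
grasp_force: 0.2
[ 0.5291 -0.0916  0.3367] [0.1306 0.0312 0.1049] 0.472213811782455 10.2
tcp u,v 0.5323010836592732 0.07185987614137297
wrist lid_lip 0.64 [222.5 340.9] u,v,z 0.5214899952908298 0.041671016656753504 0.2109897947578766 ('vplane u,z', np.float64(0.5412460086364983), np.float64(0.1818232692593421), 'theta', np.float64(1.1772315729052447))
wrist lid_hinge 0.66 [264.8 307.5] u,v,z 0.5224452314137132 0.05191925438270202 0.18699481480617436 
wrist case 0.95 [269.9 228.9] u,v,z 0.5337302641787455 0.0326979006605483 0.03273594992055745 
scene lid_lip 0.81 [359.1 228.1] u,v,z 0.5503410366455638 0.0386872883039184 0.16998990579104112 ('vplane u,z', np.float64(0.5418093952266562), np.float64(0.17567612859498305), 'theta', np.float64(1.162400016421376))
scene lid_hinge 0.79 [366.7 260.1] u,v,z 0.5872305553142224 0.034225068776306586 0.061838852879258055 
scene case 0.82 [355.2 283.6] u,v,z 0.49019027447849667 -0.008825251443982532 0.05227966808812545
```

View pics/cwrist.png

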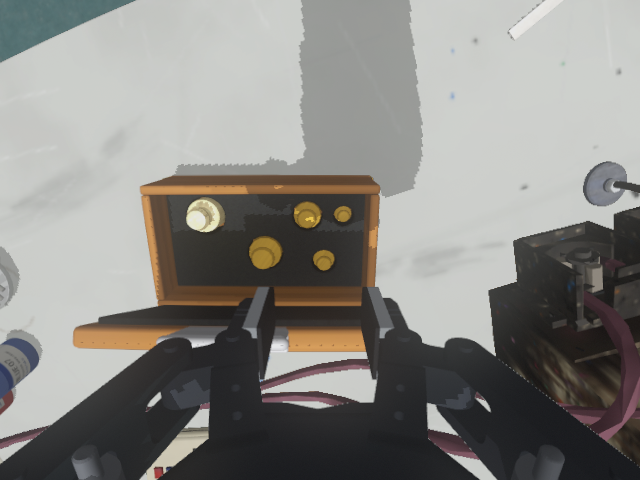

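```bash
python3 -m pendant '[[0.04,0.0046,0,0.0055,0],[0.04,0.0046,0,0.0055,0],[0.04,0.0046,0,0.0055,0],[0.04,0.0046,0,0.005,0],[0.04,0.0046,0,0.005,0],[0.04,0.0046,0,0.004,0],[0.04,0.0046,0,0.004,0],[0.04,0.0046,0,0.004,0],[0.04,0.0046,0,0.004,0],[0.04,0.0046,0,0.004,0],[0.04,0.0046,0,0.004,0],[0.04,0,0,0.004,0]]'
python3 look.py d
```

```text
t: 11.6
eef_pos: [0.4798, -0.0758, 0.2815]
tool_rot: [-0.002, 0.154, 0.988, 0.0]
contact_force: [-7.2, 1.2, 4.0]
gripper_width: 0.467
grasp_force: 3.3
[ 0.4798 -0.0758  0.2815] [-7.1946  1.1987  4.0001] 0.46702482367265924 11.6
tcp u,v 0.48053275996850725 0.07210130677348202
wrist lid_lip 0.43 [201.5 290.1] u,v,z 0.4961997507662763 0.0010078848046955094 0.061152747766655774 ('vplane u,z', np.float64(0.4569423820265801), np.float64(0.14267619641014478), 'theta', np.float64(0.5417437415696276))
wrist case 0.89 [266.4 306.9] u,v,z 0.4693511632371891 0.05265971496196056 0.13175833889939542 
scene lid_lip 0.7 [346.  249.4] u,v,z 0.49059737875700676 0.028174575908590717 0.13610146983108018 ('vplane u,z', np.float64(0.49524364771912616), np.float64(0.1326322062004066), 'theta', np.float64(0.6355334567130765))
scene lid_hinge 0.83 [369.1 259.7] u,v,z 0.5117656880031004 -0.02967567391591986 0.12265381871799175 
scene case 0.68 [346.7 247.2] u,v,z 0.5123114911295513 0.044195439599242534 0.12709874969396406
```

```bash
python3 -m pendant '[[0.04,0.001,0,-0.0005,0],[0.04,0.001,0,0,0],[0.04,0.001,0,0,0],[0.04,0,0,0,0]]'
python3 look.py e
python3 - <<'E'
import cv2,numpy as np
a=cv2.imread("pics/escene.png")[200:320,300:420];b=cv2.imread("pics/ewrist.png")[130:430,60:460]
cv2.imwrite("pics/e.png",np.hstack([cv2.resize(a,(390,390),interpolation=cv2.INTER_CUBIC),cv2.resize(b,(400,390))]))
E
```

```text
t: 12.33
eef_pos: [0.4786, -0.0752, 0.2827]
tool_rot: [0.0, 0.154, 0.988, 0.0]
contact_force: [-1.5, 0.1, -0.4]
gripper_width: 0.47
grasp_force: 0.4
[ 0.4786 -0.0752  0.2827] [-1.4546  0.1322 -0.381 ] 0.4697065572393092 12.3333
tcp u,v 0.47923205009255027 0.07228218606317478
wrist case 0.72 [266.7 306.2] u,v,z 0.4686277551813336 0.05298037652652849 0.13258341762201414 
scene lid_lip 0.56 [346.5 247. ] u,v,z 0.5130467388735809 0.045492227922630316 0.1268510252087759 ('vplane u,z', np.float64(0.49663472357370037), np.float64(0.13897457007804115), 'theta', np.float64(0.6842462481623351))
scene lid_hinge 0.57 [370.  259.5] u,v,z 0.5115929358956764 -0.03248460916916593 0.12452576575284113 
scene case 0.78 [352.6 284.3] u,v,z 0.4871769473109176 -0.00305242571605885 0.04879554861625579
```

View pics/e.png

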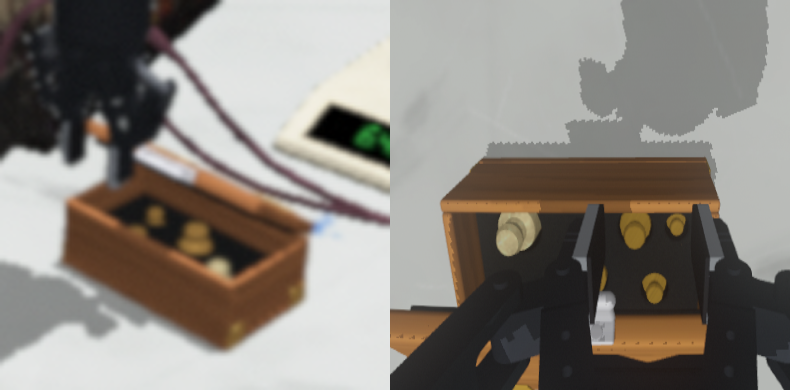

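```bash
python3 -m pendant '[[0.04,0.0012,0,0.0013,0],[0.04,0.0012,0,0.0013,0],[0.04,0.0012,0,0.0013,0],[0.04,0.0012,0,0.0013,0],[0.04,0.0012,0,0.0013,0],[0.04,0.0012,0,0.0013,0],[0.04,0.0012,0,0.0013,0],[0.04,0.0012,0,0.0013,0],[0.04,0,0,0,0]]'
python3 look.py f | grep -v case
```

```text
t: 13.48
eef_pos: [0.4689, -0.0723, 0.272]
tool_rot: [-0.0, 0.154, 0.988, -0.0]
contact_force: [-1.8, 1.0, -1.0]
gripper_width: 0.466
grasp_force: 0.7
[ 0.4689 -0.0723  0.272 ] [-1.7745  0.9533 -1.0441] 0.4663626770699004 13.4833
tcp u,v 0.46911423636770866 0.07221812145193664
scene lid_lip 0.65 [339.6 259.7] u,v,z 0.5617347977975454 0.10712943203180073 0.04192960982015903 ('vplane u,z', np.float64(0.4727102020849596), np.float64(0.11209305581606221), 'theta', np.float64(0.4005802831981306))
scene lid_hinge 0.91 [369.8 256.8] u,v,z 0.5817336397181962 0.020858148768265136 0.08013451271535088
```

```bash
cat > th.py <<'E'
from h import *
np.set_printoptions(precision=4,suppress=True)
eu=np.array([.954,-.301]);ev=np.array([.301,.954])
o=bot.get_obs();print(o["eef_pos"],o["contact_force"],"wall",o["eef_pos"][:2]@eu+.011,o["t"])
rng=np.random.default_rng(0)
for c in("scene","top","wrist"):
    im,d=bot.read_camera(c);r=bot.trace("lid_panel",c)
    if not r: print(c,"none");continue
    m=cv2.erode(r[0]["mask"].astype(np.uint8),np.ones((3,3)))&(d>0);ys,xs=np.nonzero(m)
    if len(xs)<30: print(c,"few");continue
    P=np.array([back(c,(x,y),d[y,x]) for x,y in zip(xs,ys)][::max(1,len(xs)//2000)])
    Q=np.c_[P[:,:2]@eu-.591,P[:,:2]@ev-.032,P[:,2]-.062]
    Q=Q[(abs(Q[:,0]+.05)<.09)&(abs(Q[:,1])<.095)&(Q[:,2]>-.01)]
    if len(Q)<20: print(c,"few in box",len(Q));continue
    # line z = a - u*tan(theta), RANSAC in (u,z)
    best=None
    for _ in range(400):
        i,j=rng.choice(len(Q),2,replace=False);e=Q[j,[0,2]]-Q[i,[0,2]]
        L=np.linalg.norm(e)
        if L<.02: continue
        n=np.array([-e[1],e[0]])/L;k=abs((Q[:,[0,2]]-Q[i,[0,2]])@n)<.003
        if best is None or k.sum()>best.sum(): best=k
    q=Q[best][:,[0,2]];cc=q.mean(0);v=np.linalg.svd(q-cc,full_matrices=False)[2][0]
    if v[0]>0: v=-v
    n=np.array([v[1],-v[0]]) 
    print(c,round(r[0]["score"],2),"theta",round(float(np.arctan2(v[1],v[0]*-1)),3),"off mm",round(float(cc@n)*1000,1),best.sum(),len(Q),"u",q[:,0].min(),q[:,0].max())
E
python3 th.py
```

```text
[ 0.4692 -0.0723  0.2722] [-2.3816  0.0619 -0.0829] wall 0.4803540085700125 13.8833
scene 0.76 theta 0.408 off mm 14.2 461 611 u -0.11110693091287727 0.006830124110745794
top 0.6 theta 0.434 off mm 12.9 551 655 u -0.08492762524813813 0.003003915731231377
wrist 0.89 theta 0.4 off mm 14.6 1466 2061 u -0.11066266482562781 0.0038513416417320645
```

Run:
```python
from h import *
np.set_printoptions(precision=4,suppress=True)
eu=np.array([.954,-.301]);ev=np.array([.301,.954])
im,d=bot.read_camera("wrist")
for x0,x1 in((238,276),(362,400)):
    P=np.array([back("wrist",(x,y),d[y,x]) for y in range(282,345,2) for x in range(x0,x1) if 0.05<d[y,x]<.2])
    print(len(P),P[:,2].min(),np.percentile(P[:,2],[0,2,10,50,90]))
    k=P[:,2]<np.percentile(P[:,2],10);print(P[k,:2]@eu,P[k,:2]@ev) if k.sum()<12 else print((P[k,:2]@eu).min(),(P[k,:2]@eu).max(),(P[k,:2]@ev).min(),(P[k,:2]@ev).max())
    for y in range(284,340,6): print(y,[round(float(back("wrist",(x,y),d[y,x])[2]),3) for x in range(x0,x1,4)])
```

```text
947 0.10028791561078701 [0.1003 0.1034 0.1088 0.1247 0.1426]
0.45817088424182467 0.47961086580144074 0.04133453504352044 0.05289283460757901
284 [0.028, 0.029, 0.029, 0.029, 0.029, 0.029, 0.029, 0.028, 0.029, 0.029]
290 [0.038, 0.039, 0.039, 0.038, 0.039, 0.108, 0.107, 0.108, 0.108, 0.039]
296 [0.047, 0.046, 0.046, 0.047, 0.114, 0.113, 0.113, 0.113, 0.111, 0.047]
302 [0.054, 0.11, 0.111, 0.112, 0.119, 0.119, 0.119, 0.119, 0.113, 0.1]
308 [0.116, 0.117, 0.117, 0.124, 0.122, 0.124, 0.123, 0.123, 0.114, 0.102]
314 [0.121, 0.121, 0.12, 0.128, 0.128, 0.128, 0.128, 0.123, 0.113, 0.103]
320 [0.126, 0.126, 0.132, 0.133, 0.133, 0.133, 0.133, 0.124, 0.115, 0.102]
326 [0.131, 0.13, 0.137, 0.137, 0.136, 0.136, 0.136, 0.125, 0.115, 0.103]
332 [0.144, 0.142, 0.142, 0.143, 0.138, 0.138, 0.136, 0.128, 0.117, 0.033]
338 [0.146, 0.145, 0.145, 0.144, 0.137, 0.138, 0.137, 0.127, 0.118, 0.033]
971 0.10112774186619311 [0.1011 0.1052 0.1092 0.1249 0.1431]
0.45793412330993805 0.4797217010100575 0.09271959109435304 0.10556337144545387
284 [0.028, 0.03, 0.03, 0.029, 0.03, 0.028, -0.0, 0.0, -0.001, 0.0]
290 [0.102, 0.109, 0.108, 0.109, 0.107, 0.038, 0.001, 0.001, 0.0, -0.0]
296 [0.102, 0.113, 0.113, 0.114, 0.113, 0.047, 0.047, 0.0, -0.0, 0.001]
302 [0.104, 0.116, 0.118, 0.119, 0.119, 0.119, 0.111, 0.111, 0.112, 0.0]
308 [0.103, 0.115, 0.124, 0.122, 0.123, 0.124, 0.123, 0.118, 0.116, 0.117]
314 [0.106, 0.117, 0.126, 0.128, 0.128, 0.128, 0.128, 0.122, 0.121, 0.121]
320 [0.105, 0.117, 0.127, 0.132, 0.132, 0.133, 0.133, 0.134, 0.126, 0.126]
326 [0.106, 0.118, 0.127, 0.135, 0.137, 0.137, 0.137, 0.136, 0.13, 0.131]
332 [0.108, 0.119, 0.128, 0.136, 0.138, 0.137, 0.141, 0.142, 0.143, 0.144]
338 [0.033, 0.118, 0.129, 0.136, 0.137, 0.138, 0.146, 0.146, 0.146, 0.147]
```

```bash
python3 -m pendant '[[0.04,0.0005,0,0.0012,0],[0.04,0.0005,0,0.0012,0],[0.04,0.0005,0,0.0012,0],[0.04,0.0005,0,0.0012,0],[0.04,0.0005,0,0.0012,0],[0.04,0.0005,0,0.0012,0],[0.04,0.0005,0,0.0012,0],[0.04,0.0005,0,0.0012,0],[0.04,0.0005,0,0.0012,0],[0.04,0.0005,0,0.0012,0]]'
python3 th.py
```

```text
t: 15.07
eef_pos: [0.4643, -0.0707, 0.26]
tool_rot: [-0.0, 0.154, 0.988, 0.0]
contact_force: [-4.5, 2.4, 0.3]
gripper_width: 0.467
grasp_force: 2.5
[ 0.4643 -0.0707  0.26  ] [-4.5306  2.3703  0.2962] wall 0.4752484322313904 15.0667
scene 0.84 theta 0.306 off mm 14.1 542 644 u -0.1179142866975626 -0.004119304213685782
top 0.56 theta 0.332 off mm 12.4 669 824 u -0.08651580487388799 0.002292254035988983
wrist 0.95 theta 0.292 off mm 14.7 2151 2995 u -0.11571485175028856 0.00134201482444396
```

```bash
python3 -m pendant '[[0.04,0.0004,0,0.0008,0],[0.04,0.0004,0,0.001,0],[0.04,0.0004,0,0.001,0],[0.04,0.0004,0,0.001,0],[0.04,0.0003,0,0.001,0],[0.04,0.0003,0,0.001,0],[0.04,0.0003,0,0.001,0],[0.04,0.0003,0,0.001,0]]'
python3 th.py
```

```text
t: 16.03
eef_pos: [0.4618, -0.07, 0.2523]
tool_rot: [-0.0, 0.154, 0.988, 0.0]
contact_force: [-4.9, 0.6, 0.6]
gripper_width: 0.466
grasp_force: 2.5
[ 0.4618 -0.07    0.2523] [-4.8569  0.6353  0.6387] wall 0.47262471050326643 16.0333
scene 0.75 theta 0.258 off mm 13.3 643 766 u -0.11795903257135704 -0.0032831135880498907
top 0.69 theta 0.268 off mm 12.2 815 1013 u -0.09224731344379827 0.0014947746262355954
wrist 0.66 theta 0.221 off mm 15.0 2023 2845 u -0.11817156348267865 -0.008156852309408769
```

```bash
python3 -m pendant '[[0.04,0.0004,0,0,0],[0.04,0.0004,0,0,0],[0.04,0.0003,0,0.0005,0],[0.04,0,0,0,0]]'
python3 th.py
```

```text
t: 16.67
eef_pos: [0.4613, -0.0698, 0.2522]
tool_rot: [0.001, 0.154, 0.988, -0.0]
contact_force: [-2.4, 0.3, -0.3]
gripper_width: 0.469
grasp_force: 1.0
[ 0.4613 -0.0698  0.2522] [-2.3586  0.2603 -0.2555] wall 0.47211534960552254 16.6667
scene 0.96 theta 0.247 off mm 13.6 658 788 u -0.1238092092755777 -0.0027134590021740124
top 0.77 theta 0.265 off mm 12.1 789 1014 u -0.09066417253036174 0.0006551562915516618
wrist 0.59 theta 0.215 off mm 14.9 2077 2948 u -0.11822400842453024 -0.008827951430846026
```

```bash
python3 -m pendant '[[0.04,0.0003,0,0.001,0],[0.04,0.0003,0,0.001,0],[0.04,0.0003,0,0.001,0],[0.04,0.0003,0,0.001,0],[0.04,0.0003,0,0.001,0],[0.04,0.0003,0,0.001,0],[0.04,0.0003,0,0.001,0],[0.04,0.0003,0,0.001,0]]'
python3 th.py
```

```text
t: 17.63
eef_pos: [0.4585, -0.0689, 0.2439]
tool_rot: [-0.0, 0.154, 0.988, 0.0]
contact_force: [-1.5, -0.1, -0.5]
gripper_width: 0.471
grasp_force: 0.7
[ 0.4585 -0.0689  0.2439] [-1.4557 -0.086  -0.5271] wall 0.4691596258986787 17.6333
scene 0.68 theta 0.142 off mm 13.4 830 1014 u -0.12260003515785683 -0.0013453832737893023
top 0.88 theta 0.145 off mm 12.3 973 1266 u -0.09534055064095515 0.002604542333258464
wrist 0.8 theta 0.087 off mm 16.1 1552 2130 u -0.12227143601523688 -0.023067948038825392
```

```bash
python3 -m pendant '[[0.04,0.0001,0,0.001,0],[0.04,0.0001,0,0.001,0],[0.04,0.0001,0,0.001,0],[0.04,0.0001,0,0.001,0],[0.04,0.0001,0,0.001,0],[0.04,0.0001,0,0.001,0]]'
python3 th.py
```

```text
t: 18.43
eef_pos: [0.4577, -0.0687, 0.2377]
tool_rot: [-0.0, 0.154, 0.988, 0.0]
contact_force: [-2.9, 0.6, -0.9]
gripper_width: 0.473
grasp_force: 1.9
[ 0.4577 -0.0687  0.2377] [-2.8665  0.6235 -0.8602] wall 0.4683314118864899 18.4333
scene 0.66 theta 0.086 off mm 13.3 855 1003 u -0.12264713383125453 -0.005037357521968544
top 0.73 theta 0.093 off mm 12.0 830 1080 u -0.09403202477135214 -0.0017429585305238637
wrist 0.83 theta 0.032 off mm 16.8 1533 2049 u -0.12346817470616045 -0.032299527387159244
```

```bash
python3 -m pendant '[[0.04,0.0001,0,0.001,0],[0.04,0.0001,0,0.001,0],[0.04,0.0001,0,0.001,0],[0.04,0.0001,0,0.001,0],[0.04,0.0001,0,0.001,0],[0.04,0,0,0.0005,0]]'
python3 th.py
```

```text
t: 19.23
eef_pos: [0.4573, -0.0685, 0.2322]
tool_rot: [-0.0, 0.154, 0.988, -0.0]
contact_force: [-5.7, 0.8, -0.8]
gripper_width: 0.468
grasp_force: 2.6
[ 0.4573 -0.0685  0.2322] [-5.6741  0.8038 -0.7898] wall 0.4678449215182063 19.2333
scene 0.71 theta 0.042 off mm 13.2 901 1096 u -0.12367537195181638 0.0004529658433152228
top 0.97 theta 0.074 off mm 11.0 947 1227 u -0.09540685369441249 -0.0013054266194132413
wrist 0.92 theta -0.038 off mm 18.7 2246 2977 u -0.1237889302589173 -0.03921266824703917
```

```bash
python3 -m pendant '[[0.04,0.0002,0,0.0005,0],[0.04,0.0002,0,0.0008,0],[0.04,0.0001,0,0.0008,0],[0.04,0.0001,0,0.0008,0],[0.04,0.0001,0,0.0008,0]]'
python3 th.py
```

```text
t: 19.95
eef_pos: [0.4568, -0.0684, 0.2287]
tool_rot: [-0.0, 0.154, 0.988, -0.0]
contact_force: [-4.8, 0.9, -1.8]
gripper_width: 0.469
grasp_force: 2.3
[ 0.4568 -0.0684  0.2287] [-4.7922  0.8976 -1.7965] wall 0.467416945196494 19.95
scene 0.6 theta 0.017 off mm 12.9 936 1112 u -0.12399454510402302 -0.004143814200716411
top 0.86 theta 0.021 off mm 12.2 956 1251 u -0.09599760676675512 -0.0016228209960647
wrist 0.57 theta -0.072 off mm 19.4 2085 2798 u -0.12477162973448436 -0.044397573533657364
```

Nearly shut (≈0.02). A last 3 mm down while pressed, then ease off forward.

```bash
python3 -m pendant '[[0.04,0.0001,0,0.0007,0],[0.04,0.0001,0,0.0007,0],[0.04,0.0001,0,0.0007,0],[0.04,0.0001,0,0.0007,0],[0.04,0,0,0,0]]'
python3 th.py
```

```text
t: 20.67
eef_pos: [0.4566, -0.0683, 0.2259]
tool_rot: [0.0, 0.154, 0.988, -0.0]
contact_force: [-3.0, 1.2, -1.0]
gripper_width: 0.469
grasp_force: 1.8
[ 0.4566 -0.0683  0.2259] [-2.9666  1.1819 -1.0478] wall 0.46718738413600447 20.6667
scene 0.85 theta -0.002 off mm 12.8 930 1097 u -0.12368713510598789 -0.003494708291865045
top 0.69 theta -0.001 off mm 12.0 955 1285 u -0.09529241496818658 -0.00023633741380946205
wrist 0.91 theta -0.103 off mm 20.0 2202 2901 u -0.12460319486662974 -0.04508539116424115
```

```bash
python3 -m pendant '[[0.04,0.0001,0,0.0005,0],[0.04,0.0001,0,0.0005,0],[0.04,0.0005,0,0,0],[0.04,0.0005,0,0,0],[0.04,0.001,0,0,0],[0.04,0.003,0,0,0],[0.04,0.005,0,0,0],[0.04,0.006,0,0,0],[0.04,0.006,0,-0.01,0],[0.04,0,0,-0.03,0],[0.04,0,0,-0.04,0],[0.04,0,0,-0.04,0]]'
python3 -m pendant '[[0.04,0,0,-0.03,0],[0.04,0,0,0,0],[0.04,0,0,0,0],[0.04,0,0,0,0]]'
python3 th.py
python3 - <<'E'
from h import *
im,_=bot.read_camera("scene");t,_=bot.read_camera("top")
cv2.imwrite("pics/end.png",np.hstack([cv2.resize(im[190:340,280:500],(400,272)),cv2.resize(t[170:320,320:540],(400,272))]))
E
```

```text
t: 21.97
eef_pos: [0.4341, -0.0614, 0.3457]
tool_rot: [-0.001, 0.154, 0.988, -0.0]
contact_force: [1.4, -0.2, 0.5]
gripper_width: 0.47
grasp_force: 0.0
t: 22.3
eef_pos: [0.4346, -0.0613, 0.3745]
tool_rot: [-0.0, 0.154, 0.988, 0.0]
contact_force: [-0.9, 0.5, -0.4]
gripper_width: 0.471
grasp_force: 0.0
[ 0.4346 -0.0613  0.3745] [-0.9016  0.4581 -0.3837] wall 0.4440519891887866 22.3
scene 0.83 theta -0.006 off mm 12.7 1225 1491 u -0.10946783663550291 -0.00028623217111567456
top 0.92 theta -0.006 off mm 12.0 803 1082 u -0.09637997932857839 0.0004142360472249029
wrist 0.61 theta -0.013 off mm 13.0 1857 2098 u -0.12310786893643844 -0.001159646475308751
```

View pics/end.png

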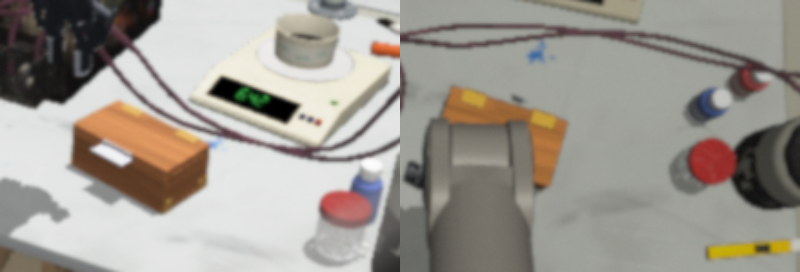

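The lid lies flat on the case at about (140,140) in the scene half, the hand is clear, and nothing around the case has been disturbed.

```bash
python3 -c "
from station import bot
print(bot.hand_in())"
```

```text
the job is handed in; nothing more can be done
None
```

I handed the job in with the lid shut (measured about 0 rad) after catching it at about 1.16 rad and carrying it down on one finger; the last pictures show the hand clear and nothing moved around the case. The verdict was not shown, and the brass weight could not be checked under the shut lid.

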